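# Book in a projector light block and hold it in the test beam

### The job

The tall glass light block on the tray is due for its light test. First book it in: turn its can, standing in front of the label reader, so that the label faces the reader squarely, and leave the can standing there. Then pick the block up by its two frosted faces only, fingers never on its clear polished faces, and hold it upright midway between lamp and sensor, centred on the light beam with the polished faces square to it; finish while still holding it there motionless, and do not disturb the other things or bump the reader or the light bench.

Things in the scene. Friction and masses are not known exactly. Their poses are not given: they have to be found in the camera images.
- reader: Fixed label reader: black head 44 x 50 x 40 mm (z 32 to 72 mm) on a steel L bracket and base plate 70 x 60 mm, 86 mm tall overall, fixed to the table. Origin on the table surface directly below the front window; the window looks along the reader's own -x, and all of the reader lies at x above 0 of its frame.
- reader_window (a point): Centre of the reader's front window, 46 mm above the table.
- can: The block's shipping can, loose: upright cylinder, 58 mm diameter, 86 mm tall, about 0.2 kg, aluminium, grey lid, 100 to 115 mm in front of the reader window. Origin: centre of its underside. Barred white label on its +x side over 70 degrees of wall; a 20 mm wide tail of it lies on the lid on that side. Faces the reader when its +x points along the reader's +x. Grip anywhere round the wall.
- can_label (a point): Centre of the label on the can's wall, 29 mm out along the can's +x and 42 mm above its foot.
- tray: White plastic optics tray with dark foam lining, fixed: 130 (x) x 260 (y) mm, rim 16 mm above the table, 4 mm walls; the foam surface is 8 mm above the table. Origin at the centre of its underside. The three optics stand on it 80 mm apart along its y, in any order.
- block: The glass light block, loose: tallest optic on the tray, 30 (x) x 20 (y) x 50 (z) mm, about 80 g, upright. Origin: centre of its underside. Frosted faces: its +y and -y, 20 mm apart; grip these, pads near the middle of the 30 mm width. Clear polished faces: +x and -x, 30 mm apart; light passes along x; not to be touched.
- block_center (a point): Centre of the glass block, 25 mm above its underside.
- face_a: The block's polished face at its +x: the last 3 mm of the glass, bevelled 1 mm back from the frosted faces and from top and bottom. Origin at its centre, 13.5 mm from the block's axis.
- face_b: The same polished face at the block's -x.
- bench: Light bench, fixed: aluminium rail 360 x 40 x 20 mm along its x, origin at the middle of its underside. On posts, facing each other: finned lamp at x -160 to -65 mm, sensor at x +65 to +151 mm; tops 106 mm above the table. The beam runs along x, 85 mm above the table; the gap of 130 mm between lamp and sensor is clear, with only the rail beneath.
- beam_mid (a point): Point on the beam's axis midway between lamp and sensor, 85 mm above the table; its x runs along the beam, z up.
- short_block: Bystander on the tray: glass block 30 x 20 mm like the other but only 22 mm tall, loose. Origin at the centre of its underside.
- lens_cell: Bystander on the tray: lens in a black round cell, about 40 mm diameter, 22 mm tall, loose. Origin at the centre of its underside.
- screwdriver: Bystander: screwdriver lying on the table, loose.
- wrench: Bystander: wrench lying on the table, loose.
- tape_roll: Bystander: roll of brown tape lying flat, 76 mm diameter, 24 mm tall, loose.
- wash_bottle: Bystander: white wash bottle with yellow bent spout, 60 mm diameter, about 172 mm tall, loose.
- screw_jar: Bystander: glass jar with steel cap, 56 mm diameter, 65 mm tall, loose.
Things that resemble listed ones, but are neither listed nor needed, are in the scene too. What is shaped like the reader but turquoise is not meant.

How it is judged (in metres and radians):
On the way, in this order (a step that is already met when the one before it is completed fails the run):
1. the can stands in front of the reader with its label facing the window, let go (angle between the x axis of can and the x axis of reader, either way round below 0.35 rad and x of can_label in the frame of reader above -0.11 m and x of can in the frame of reader between -0.138 and -0.082 m and y of can in the frame of reader between -0.03 and 0.03 m and angle between can's own z axis and vertical below 0.1 rad and height (world z) of can below 0.008 m and contact force between can and the arm below 0.1 N and linear speed of can below 0.02 m/s), for 0.3 s.
2. the glass block is lifted clear of the tray in the fingers (height (world z) of block above 0.035 m and contact force between block and the fingers above 0.5 N), for 0.2 s.
At the end, for the whole second after the job is handed in: Block held still in the fingers, upright and square to the beam within 7 deg, centre within 25 mm of midway, 6 mm sideways and 10 mm in height of the beam, clear of the bench. Can released, upright, 82-138 mm before the window, 30 mm of its centre line, label facing it within 20 deg (angle between the x axis of can and the x axis of reader, either way round below 0.35 rad and x of can_label in the frame of reader above -0.11 m and x of can in the frame of reader between -0.138 and -0.082 m and y of can in the frame of reader between -0.03 and 0.03 m and angle between can's own z axis and vertical below 0.1 rad and height (world z) of can below 0.008 m and contact force between can and the arm below 0.1 N and x of block_center in the frame of beam_mid between -0.025 and 0.025 m and y of block_center in the frame of beam_mid between -0.006 and 0.006 m and z of block_center in the frame of beam_mid between -0.01 and 0.01 m and angle between the x axis of block and the x axis of bench, either way round below 0.12 rad and angle between block's own z axis and vertical below 0.12 rad and linear speed of block below 0.02 m/s and contact force between block and the fingers above 1 N and contact force between block and bench below 0.1 N); the arm keeps its last pose, push and grip.
It fails at once if a finger touches a polished face of the glass block (contact force between any of face_a, face_b and the arm above 0.3 N).
It fails at once if the reader or the light bench is bumped (over 3 N) by the arm or by the block (contact force between the arm and reader above 3 N or contact force between any of the arm, block and bench above 3 N).
It fails at once if another thing on the table or tray is moved by more than 20 mm (distance of any of short_block, lens_cell, screwdriver, wrench, tape_roll, wash_bottle, screw_jar from where it was at the start of the episode above 0.02 m).
It also fails if it takes over 67 s, if anything falls off the work surface, if the arm or the gripper's body presses on something with over 40 N, if the wrist force passes 120 N, or if a joint passes its speed limit or range.

### The arm

A 6-joint arm with a two-finger parallel gripper is mounted at the origin on the work surface. World frame = base frame: x ahead of the robot, y to its left, z up, the work surface at z = 0. Lengths are in mm, angles in rad, forces in N, time in s.
With the tool pointing down it reaches from about 350 to 975 mm from the base axis. Payload 7.1 kg.
Tool frame: the origin (TCP) lies midway between the tips of the shut fingers; the grasp point (between the pads) lies 19 mm behind it (ctrl.grasp_offset is the distance from the TCP to the grasp point, in mm); z points along the fingers, y is the line along which they close (so a half turn about z gives the same grasp; the last joint's range is limited). The gripper opens to 88 mm and grips with 3 to 60 N. Pads are 20 mm wide; open, the fingers measure 115 mm over their backs; the gripper's body (75 mm by 178 mm) begins 61 mm behind the grasp point.
Start: joints at [1.258, 0.423, 1.63, -0, 1.089, -0.019], TCP at [180.963, 598.212, 222.675] pointing down, gripper open.
Joint ranges: [-3, 3], [-0.9, 2.11], [0.09, 2.58], [-1.31, 4.45], [0.11, 2.69], [-2.54, 2.54]. Speed limits (rad/s): [2.39, 2.39, 3.01, 3.14, 3.14, 3.14].

### API

Orientations are given as a rotation vector (axis times angle).
In Python, from workcell import ctrl gives the robot as it stands. The module is installed in compiled form; this text tells all that it offers.
- The arm moves only by the tool servo_tool, never from a script. Its argument "rows" is a list of rows, each a list of 7 numbers: the turn, a rotation vector about the tool's x, y, z as a fraction of full scale, then the shift along the tool's x, y, z as a fraction of full scale, then the finger opening in mm, from 0 to 87.8. A call has 1 to 10 rows; each row is the pose to reach, as a shift and turn from the pose commanded when the call began, along the tool's axes at that moment; what a row does not reach only later rows make up. Full scale, the value 1, is 20 cm for a shift and 1.5 rad for a turn. A row lasts 1/8 s, in which the tool goes at most 62.5 mm and 10.7 degrees, less where a joint would pass 70% of its speed; a pose out of reach is approached as far as the arm can. A call with a number of a shift or a turn outside -1 to 1 is refused whole. A call with a gripper value outside its range is refused whole. The fingers move at their own pace and stop on an object; the grip force is fixed at half the most. Time passes only in rows, so rows that repeat a pose let the fingers close. It gives the time, the measured TCP pose, the force, the opening and the grip force at its end, in the units of the state.
- ctrl.get_obs(): the state, without advancing time (a new reading comes with each control period).
- ctrl.get_image(name): name is "side" or "top"; returns (picture, depth): 480x640x3 uint8, red, green, blue; 480x640 float32, mm along the optical axis (not along the pixel's ray), 0 where there is no reading.
- ctrl.camera_info(name): a dict with "intrinsics" (3x3 intrinsics, pixels), "R" (3x3) and "t" (3): a world point X has camera coordinates R X + t. Camera axes: x right, y down, z forward; pixel columns grow to the right and rows downward; lengths in mm; the calibration is good to about 2 mm. A picture is of the moment at which its call begins. camera_info takes no time and is no camera call.
- ctrl.close_job(): hands the job in; it is judged then, once.
The state is a dict: "t": time; "qpos": joint angles; "qvel": joint speeds; "joint_torque": joint torques, N m; "ee_pos": TCP position; "orientation": TCP orientation; "ft_force": force on the tool from outside, world axes, zero at the start; "moment": the same for the moment, N m; "width": finger opening in mm; "grasp_force": force on a finger pad.
Only numpy, scipy, OpenCV 4.12 (cv2) and the standard library are available. Lean on these libraries where they do the work, as an engineer would, in place of code of your own. Each camera call takes 0.05 s, during which the arm holds its last target. There are 200 camera calls.

## Working session

There is one attempt and no reset: what is moved stays moved. The work goes in short steps, Python scripts to look and compute and a tool call to move; the robot and the scene stay as the last step left them, time stands still between calls to the robot, and variables do not carry over. Pictures are saved under pics/ and viewed, at most 10 in all, crops included, and the job is handed in when it is done.

Besides the shell and the picture viewer there is one more tool, called after "Call:" as name(argument=value, ...) on one line, values as JSON. servo_tool: Moves the arm, as the interface text tells. Its arguments: {"type":"object","properties":{"rows":{"type":"array","items":{"type":"array","items":{"type":"number"}}}},"required":["rows"]}

```bash
mkdir -p pics
cat > h.py <<'E'
from workcell import ctrl
import numpy as np, cv2
from scipy.spatial.transform import Rotation as Rn
def cam(n):
    c=ctrl.camera_info(n); return np.array(c["intrinsics"]),np.array(c["R"]),np.array(c["t"])
def onplane(n,uv,z):
    K,R,t=cam(n); C=-R.T@t
    d=(R.T@np.linalg.inv(K)@np.c_[np.atleast_2d(uv),np.ones(len(np.atleast_2d(uv)))].T).T
    return C+d*((z-C[2])/d[:,2])[:,None]
def cloud(n,D):
    K,R,t=cam(n); v,u=np.mgrid[:480,:640]
    P=np.stack([(u-K[0,2])/K[0,0]*D,(v-K[1,2])/K[1,1]*D,D],-1)
    return (P-t)@R
def snap(n,name):
    I,D=ctrl.get_image(n); cv2.imwrite(f"pics/{name}.png",I[:,:,::-1]); np.save(f"pics/{name}.npy",D); return I,D
E
python3 - <<'E'
from h import *
for n in("top","side"):
    snap(n,n+"0"); K,R,t=cam(n); print(n,K[0,0],(-R.T@t).round(),R.round(2).tolist())
o=ctrl.get_obs();print(o["ee_pos"],o["orientation"],o["t"],ctrl.grasp_offset)
E
```

```text
top 501.82592608587424 [ 487.  -57. 1237.] [[0.02, -1.0, 0.02], [-1.0, -0.02, -0.06], [0.06, -0.02, -1.0]]
side 470.26670192860666 [541. 590. 816.] [[-1.0, -0.07, 0.01], [-0.06, 0.73, -0.68], [0.04, -0.68, -0.73]]
[180.83259491 597.76170612 221.9904111 ] [-4.59820359e-01 -3.10754265e+00  2.11567664e-03] 0.1 18.700000000000003
```

View pics/top0.png

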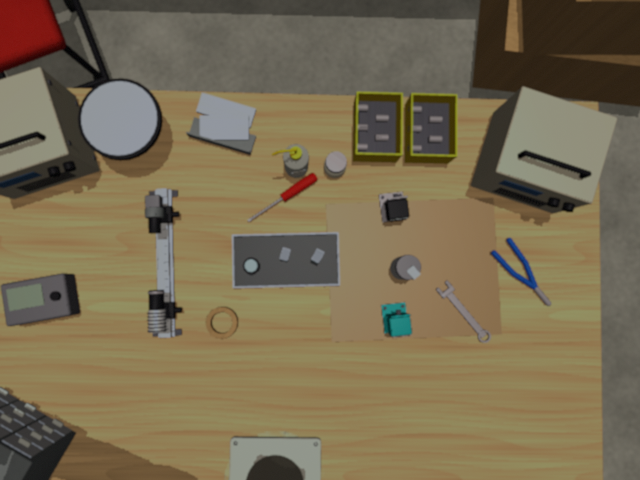

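View pics/side0.png

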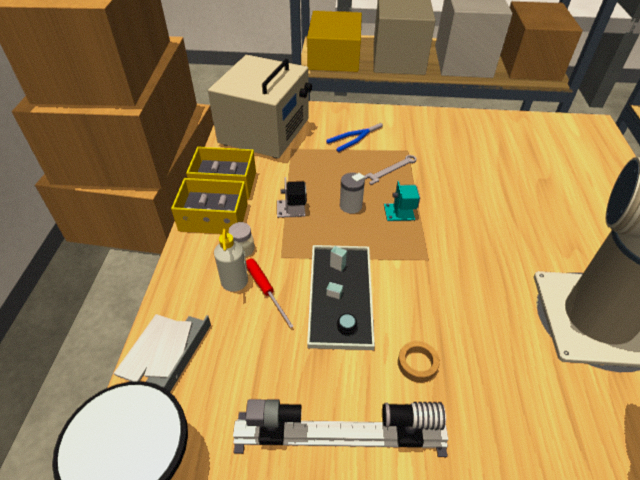

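Top view: black reader at (396,208) and a turquoise decoy at (397,320). The can is at (407,267) with its label tail at about (413,272), lower right of the lid. The tray holds the lens (251,266), the short block (285,254) and the tall block (317,256); the bench runs along u≈163. The side view confirms that the glass nearest the can, at (338,258), is the tall one.

```bash
cat > m.py <<'E'
from h import *
I=cv2.imread("pics/top0.png");D=np.load("pics/top0.npy");P=cloud("top",D)
def reg(nm,u0,v0,u1,v1,z0,z1,extra=None):
    m=np.zeros(D.shape,bool);m[v0:v1,u0:u1]=1
    m&=(P[...,2]>z0)&(P[...,2]<z1)&(D>0)
    if extra is not None:m&=extra
    if m.sum()<5: print(nm,"few",m.sum());return
    q=P[m];r=cv2.minAreaRect(q[:,:2].astype(np.float32))
    v,u=np.nonzero(m)
    print(nm,m.sum(),"med",np.median(q,0).round(1),"rect",np.round(r[0],1),np.round(r[1],1),round(r[2],1),"uv",u.mean().round(1),v.mean().round(1))
    return q
W=I.min(-1)>150
reg("can lid",385,245,430,290,75,100)
reg("can tail",385,245,430,290,75,100,I.min(-1)>170)
reg("reader head",375,185,415,230,62,80)
reg("reader all",375,185,415,230,4,100)
reg("block",300,240,335,272,48,68)
reg("short",272,240,298,270,22,40)
reg("lens",238,250,265,280,22,40)
reg("tray",225,225,345,295,11,20)
reg("rail",140,180,185,345,14,30)
reg("lamp",140,285,185,340,70,120)
reg("sensor",140,185,185,240,70,120)
reg("bottle",280,140,310,185,100,200)
reg("jar",320,145,350,180,40,90)
reg("turq",378,298,415,338,55,100)
E
python3 m.py
python3 - <<'E'
import cv2,numpy as np
I=cv2.imread("pics/top0.png");a=cv2.resize(I[190:290,375:440],None,fx=6,fy=6,interpolation=2);b=cv2.resize(I[235:285,295:340],None,fx=8,fy=8,interpolation=2)
S=cv2.imread("pics/side0.png");c=cv2.resize(S[165:225,275:380],None,fx=3.8,fy=3.3,interpolation=2)
o=np.zeros((600,800,3),np.uint8);o[:600,:390]=a;o[:400,390:750]=b;o[402:600,392:791]=c[:198,:399];cv2.imwrite("pics/crop0.png",o)
E
```

```text
can lid 511 med [ 521.6 -298.6   86.2] rect [ 522.  -299.2] [57.2 55.7] 88.8 uv 407.6 267.4
can tail few 0
reader head 460 med [ 657.9 -275.    71.6] rect [ 664.3 -275.7] [62.4 50.8] 7.0 uv 396.8 209.0
reader all 835 med [ 662.3 -270.1   68.9] rect [ 672.9 -281.9] [110.5  97.4] 0.7 uv 393.7 207.8
block 110 med [544.6 -90.1  58.1] rect [545.  -89.9] [19.9 29.7] 62.5 uv 316.9 255.9
short 105 med [549.1 -11.5  30.3] rect [548.8 -12. ] [20.1 29.6] 74.6 uv 284.2 254.3
lens 202 med [519.   69.1  30.2] rect [520.   68.7] [36.5 37.1] 57.5 uv 250.3 265.7
tray 1117 med [539.7  -8.7  13.1] rect [535.4 -13.8] [130.1 260.2] 2.5 uv 284.3 259.2
rail 1108 med [527.3 277.7  20.3] rect [524.8 266.9] [359.   56.8] 3.6 uv 164.2 261.5
lamp 724 med [409.5 269.  100.2] rect [411.2 272.9] [94.9 40.2] 4.0 uv 155.8 311.9
sensor 615 med [634.4 282.8  99.1] rect [631.1 286.2] [87.2 41.8] 0.8 uv 153.4 212.9
bottle 507 med [763.3 -35.  113.3] rect [767.8 -32.7] [55.3 58.4] 1.0 uv 294.7 156.6
jar 379 med [ 765.6 -128.6   65.1] rect [ 767.9 -128.7] [49.2 48.7] 12.8 uv 335.1 162.8
turq 522 med [ 388.1 -282.4   72.2] rect [ 391.1 -283.6] [62.9 50.3] 7.4 uv 399.1 324.8
```

View pics/crop0.png

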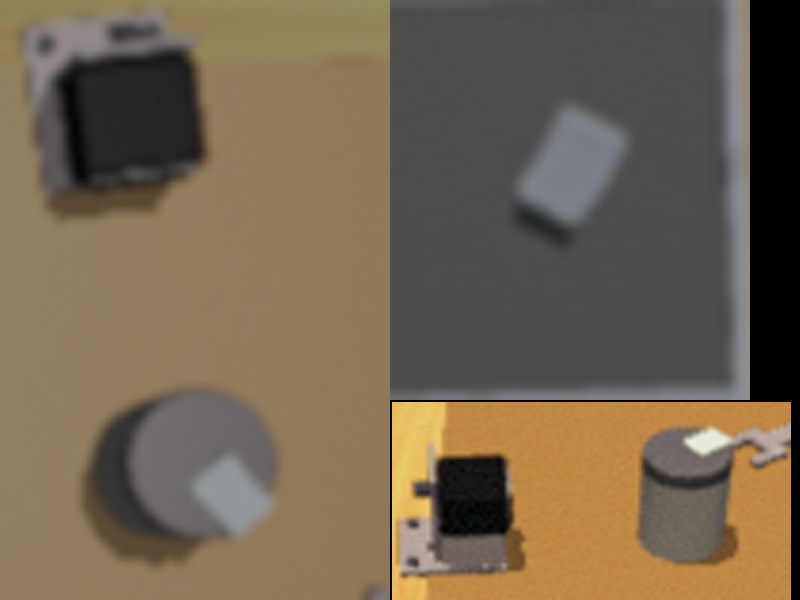

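Crop: the tail runs to the lid's lower right, pointing away from the reader, and the reader's front edge faces the can. In the side view the taller glass is the one nearest the can, and its top measured 58 mm high (8+50), so that is the block.

```bash
cat >> h.py <<'E'
def Rdown(psi):
    c,s=np.cos(np.radians(psi)),np.sin(np.radians(psi))
    return np.array([[s,c,0],[-c,s,0],[0,0,-1]])   # cols: tool x,y,z ; tool y=(c,s)
def plan(p,psi):
    o=ctrl.get_obs(); R0=Rn.from_rotvec(o["orientation"]).as_matrix()
    y=R0[:,1]; p0=np.array(o["ee_pos"])
    print("t",round(o["t"],2),"pos",p0.round(1),"psi",np.degrees(np.arctan2(y[1],y[0])).round(1),"tilt",np.degrees(np.arccos(-R0[2,2])).round(2),"q1,q6",np.degrees(np.array(o["qpos"])[[0,5]]).round(1),"w",o["width"],"F",np.round(o["ft_force"],1),"g",o["grasp_force"])
    print("turn",(Rn.from_matrix(R0.T@Rdown(psi)).as_rotvec()/1.5).round(3),"shift",(R0.T@(np.array(p)-p0)/200).round(3))
E
python3 - <<'E'
from h import *
I=cv2.imread("pics/top0.png");
m=np.zeros(I.shape[:2],np.uint8);s=I[245:290,385:430].astype(int)
g=((s.min(-1)>130)&(s[...,0]>s[...,2]-5)).astype(np.uint8)
n,l,st,c=cv2.connectedComponentsWithStats(g);k=1+st[1:,4].argmax();print(st[k],c[k]+[385,245])
v,u=np.nonzero(l==k);q=onplane("top",np.c_[u+385,v+245],86.5)[:,:2]
cc=np.array([522,-299.2]);r=cv2.minAreaRect(q.astype(np.float32));d=q.mean(0)-cc
print("tail",q.mean(0),r,"dir",np.degrees(np.arctan2(d[1],d[0])),np.hypot(*d))
# reader head front edge & yaw
P=cloud("top",np.load("pics/top0.npy"))
z=P[...,2];mm=np.zeros(z.shape,bool);mm[185:230,375:418]=1
mm&=(z>68)&(z<76)&(I.max(-1)<70)
r=cv2.minAreaRect(P[mm][:,:2].astype(np.float32));print("head",mm.sum(),r)
# bench: tall parts axis
for b in((140,285,185,340),(140,185,185,240)):
    mm=np.zeros(z.shape,bool);mm[b[1]:b[3],b[0]:b[2]]=1;mm&=(z>101)&(z<112)
    print("bench top",mm.sum(),np.median(P[mm],0),cv2.minAreaRect(P[mm][:,:2].astype(np.float32)))
plan([380,430,222],50)
E
```

```text
[23 21 12 13 86] [413.11627907 271.90697674]
tail [ 511.01457975 -311.2208798 ] ((510.9114685058594, -311.0940246582031), (25.063396453857422, 18.477514266967773), 39.4744758605957) dir -132.42299062052115 16.28437930108098
head 360 ((657.3344116210938, -275.7606201171875), (47.492706298828125, 49.40671920776367), 7.730401515960693)
bench top 303 [399.32727246 272.94915259 103.68558245] ((410.3805236816406, 272.2311096191406), (93.31149291992188, 28.90900230407715), 1.9603735208511353)
bench top 204 [638.13393098 286.54729307 103.292446  ] ((631.18505859375, 285.97332763671875), (83.59562683105469, 31.69055938720703), 1.9671224355697632)
t 0.1 pos [180.8 597.8 222. ] psi 73.2 tilt 0.08 q1,q6 [72.1 -1.1] w 87.9156194559237 F [ 0.2  0.  -0.1] g 0.0Traceback (most recent call last):
  File "<stdin>", line 18, in <module>
  File "h.py", line 23, in plan
    print("turn",(Rn.from_matrix(R0.T@Rdown(psi)).as_rotvec()/1.5).round(3),"shift",(R0.T@(np.array(p)-p0)/200).round(3))
                  ~~~~~~~~~~~~~~^^^^^^^^^^^^^^^^^
  File "scipy/spatial/transform/_rotation.pyx", line 1143, in scipy.spatial.transform._rotation.Rotation.from_matrix
ValueError: Non-positive determinant (left-handed or null coordinate frame) in rotation matrix 0: [[-9.19368012e-01 -3.93398599e-01 -1.44161970e-05]
 [-3.93398252e-01  9.19367150e-01  1.36377216e-03]
 [ 5.23252280e-04 -1.25947981e-03  9.99999070e-01]].
```

```bash
sed -i 's/\[\[s,c,0\],\[-c,s,0\]/[[-s,c,0],[c,s,0]/' h.py
python3 - <<'E'
from h import *
plan([330,440,222],30)
# preview subsequent
prev=([330,440,222],30)
for p,psi in (([450,235,215],-15),([520,-20,200],-60),([522,-220,180],-102),([522,-299,180],-102)):
    R0=Rdown(prev[1]);print((Rn.from_matrix(R0.T@Rdown(psi)).as_rotvec()/1.5).round(3),(R0.T@(np.array(p)-prev[0])/200).round(3));prev=(p,psi)
E
```

```text
t 0.1 pos [180.8 597.8 222. ] psi 73.2 tilt 0.08 q1,q6 [72.1 -1.1] w 87.9156194559237 F [ 0.2  0.  -0.1] g 0.0
turn [-0.001  0.     0.502] shift [-0.942 -0.539  0.001]
[0.    0.    0.524] [-1.188  0.007  0.035]
[0.    0.    0.524] [-1.141  0.668  0.075]
[0.    0.    0.489] [-0.491  0.871  0.1  ]
[0. 0. 0.] [0.082 0.386 0.   ]
```

Call:
servo_tool(rows=[[0, 0, 0.1, -0.24, -0.13, 0, 87.8], [0, 0, 0.22, -0.48, -0.27, 0, 87.8], [0, 0, 0.34, -0.7, -0.4, 0, 87.8], [0, 0, 0.46, -0.92, -0.52, 0, 87.8], [0, 0, 0.5, -0.94, -0.54, 0, 87.8]])

```text
t: 0.72
ee_pos: [331.3, 438.0, 222.4]
orientation: [1.575, 2.718, -0.002]
ft_force: [-0.7, 0.7, 0.9]
width: 87.7
grasp_force: 0.0
```

Call:
servo_tool(rows=[[0, 0, 0.12, -0.25, 0, 0, 87.8], [0, 0, 0.24, -0.5, 0, 0, 87.8], [0, 0, 0.36, -0.75, 0, 0, 87.8], [0, 0, 0.48, -1, 0, 0, 87.8], [0, 0, 0.52, -1, 0, 0, 87.8]])

```text
t: 1.35
ee_pos: [431.3, 264.8, 222.5]
orientation: [2.491, 1.914, -0.001]
ft_force: [0.4, 1.0, -0.4]
width: 88.2
grasp_force: 0.0
```

Call:
servo_tool(rows=[[0, 0, 0.12, -0.2, 0.2, 0.02, 87.8], [0, 0, 0.24, -0.42, 0.4, 0.04, 87.8], [0, 0, 0.36, -0.65, 0.55, 0.06, 87.8], [0, 0, 0.48, -0.9, 0.66, 0.08, 87.8], [0, 0, 0.52, -1, 0.67, 0.08, 87.8], [0, 0, 0.52, -1, 0.67, 0.08, 87.8]])

```text
t: 2.1
ee_pos: [509.5, 39.1, 206.3]
orientation: [-3.029, -0.831, 0.001]
ft_force: [-0.3, 0.4, 0.3]
width: 87.9
grasp_force: 0.0
```

```bash
python3 -c "
from h import *
plan([522,-299,180],-102.5)"
```

```text
t 2.1 pos [509.5  39.1 206.3] psi -59.3 tilt 0.06 q1,q6 [ 3.1 62.4] w 87.86653907668195 F [-0.3  0.4  0.3] g 0.0
turn [-0.     0.001  0.502] shift [-0.809  1.486  0.132]
```

Call:
servo_tool(rows=[[0, 0, 0, -0.13, 0.25, 0.03, 87.8], [0, 0, 0, -0.27, 0.5, 0.06, 87.8], [0, 0, 0, -0.4, 0.75, 0.08, 87.8], [0, 0, 0, -0.53, 0.98, 0.1, 87.8]])

```text
t: 2.6
ee_pos: [519.8, -182.9, 186.6]
orientation: [-3.028, -0.839, -0.001]
ft_force: [1.4, -0.0, 0.8]
width: 87.4
grasp_force: 0.0
```

Call:
servo_tool(rows=[[0, 0, 0.12, -0.14, 0.25, 0.02, 87.8], [0, 0, 0.24, -0.28, 0.51, 0.04, 87.8], [0, 0, 0.36, -0.28, 0.51, 0.04, 87.8], [0, 0, 0.48, -0.28, 0.51, 0.04, 87.8], [0, 0, 0.502, -0.28, 0.51, 0.04, 87.8], [0, 0, 0.502, -0.28, 0.51, 0.04, 87.8]])

```text
t: 3.35
ee_pos: [523.8, -297.7, 178.6]
orientation: [-3.124, 0.331, 0.0]
ft_force: [0.7, 0.2, -0.4]
width: 87.7
grasp_force: 0.0
```

```bash
python3 -c "
from h import *
plan([522,-299,40],-102.5)"
```

```text
t 3.35 pos [ 523.8 -297.7  178.6] psi -102.1 tilt 0.01 q1,q6 [-30.7  71.3] w 87.74967722756047 F [ 0.7  0.2 -0.4] g 0.0
turn [-0.     0.     0.005] shift [-0.008  0.008  0.693]
```

Call:
servo_tool(rows=[[0, 0, 0, -0.01, 0.01, 0.15, 87.8], [0, 0, 0, -0.01, 0.01, 0.35, 87.8], [0, 0, 0, -0.01, 0.01, 0.55, 87.8], [0, 0, 0, -0.01, 0.01, 0.69, 87.8], [0, 0, 0, -0.01, 0.01, 0.69, 87.8]])

```text
t: 3.98
ee_pos: [519.8, -298.8, 38.8]
orientation: [-3.122, 0.333, 0.006]
ft_force: [0.2, 0.6, 0.8]
width: 88.0
grasp_force: 0.0
```

Call:
servo_tool(rows=[[0, 0, 0, 0, 0, 0, 50], [0, 0, 0, 0, 0, 0, 50], [0, 0, 0, 0, 0, 0, 50], [0, 0, 0, 0, 0, 0, 50], [0, 0, 0, 0, 0, 0, 50], [0, 0, 0, 0, 0, 0, 50]])

```text
t: 4.72
ee_pos: [521.6, -300.4, 41.7]
orientation: [3.123, -0.337, 0.002]
ft_force: [-1.0, 0.6, 6.7]
width: 57.5
grasp_force: 30.0
```

Call:
servo_tool(rows=[[0, 0, -0.1, 0, 0, 0, 50], [0, 0, -0.2, 0, 0, 0, 50], [0, 0, -0.3, 0, 0, 0, 50], [0, 0, -0.4, 0, 0, 0, 50], [0, 0, -0.5, 0, 0, 0, 50], [0, 0, -0.6, 0, 0, 0, 50], [0, 0, -0.7, 0, 0, 0, 50], [0, 0, -0.8, 0, 0, 0, 50], [0, 0, -0.84, 0, 0, 0, 50], [0, 0, -0.84, 0, 0, 0, 50]])

```text
t: 5.98
ee_pos: [521.8, -300.3, 41.7]
orientation: [2.721, 1.568, 0.002]
ft_force: [0.6, 0.5, 6.1]
width: 57.7
grasp_force: 30.0
```

Call:
servo_tool(rows=[[0, 0, -0.1, 0, 0, 0, 50], [0, 0, -0.2, 0, 0, 0, 50], [0, 0, -0.3, 0, 0, 0, 50], [0, 0, -0.4, 0, 0, 0, 50], [0, 0, -0.5, 0, 0, 0, 50], [0, 0, -0.6, 0, 0, 0, 50], [0, 0, -0.7, 0, 0, 0, 50], [0, 0, -0.8, 0, 0, 0, 50], [0, 0, -0.84, 0, 0, 0, 50], [0, 0, -0.84, 0, 0, 0, 50]])

```text
t: 7.22
ee_pos: [521.8, -300.3, 41.7]
orientation: [1.275, 2.87, 0.0]
ft_force: [0.8, 0.9, 6.7]
width: 57.3
grasp_force: 30.0
```

```bash
python3 -c "
from h import *
plan([522,-299,40],42)"
```

```text
t 7.22 pos [ 521.8 -300.3   41.7] psi 42.1 tilt 0.09 q1,q6 [-31.1 -73.2] w 57.31957395483096 F [0.8 0.9 6.7] g 30.000951290130615
turn [0.    0.001 0.001] shift [0.004 0.005 0.008]
```

Open, go straight up, then move aside (toward the tray) for a clear view.

Call:
servo_tool(rows=[[0, 0, 0, 0, 0, 0, 87.8], [0, 0, 0, 0, 0, 0, 87.8], [0, 0, 0, 0, 0, 0, 87.8], [0, 0, 0, 0, 0, 0, 87.8], [0, 0, 0, 0, 0, -0.2, 87.8], [0, 0, 0, 0, 0, -0.45, 87.8], [0, 0, 0, 0, 0, -0.7, 87.8], [0, 0, 0, 0, 0, -0.8, 87.8]])

```text
t: 8.22
ee_pos: [522.2, -300.8, 204.0]
orientation: [1.275, 2.866, -0.001]
ft_force: [0.6, -0.1, -1.2]
width: 88.1
grasp_force: 0.0
```

Call:
servo_tool(rows=[[0, 0, 0, 0.2, 0.2, 0, 87.8], [0, 0, 0, 0.4, 0.4, 0, 87.8], [0, 0, 0, 0.6, 0.6, 0, 87.8], [0, 0, 0, 0.8, 0.8, 0, 87.8], [0, 0, 0, 0.95, 0.95, 0, 87.8], [0, 0, 0, 0.95, 0.95, 0, 87.8]])

```text
t: 8.98
ee_pos: [534.7, -29.4, 200.7]
orientation: [-1.271, -2.873, -0.0]
ft_force: [0.1, 0.5, 0.9]
width: 88.0
grasp_force: 0.0
```

Run:
```python
from h import *
I,D=snap("top","top1");S,_=snap("side","side1")
a=cv2.resize(I[180:300,370:450],None,fx=5,fy=5,interpolation=2);c=cv2.resize(S[160:230,270:360],None,fx=4.4,fy=6,interpolation=2)
o=np.zeros((600,800,3),np.uint8);o[:,:400]=a;o[:420,402:798]=c[:420,:396];cv2.imwrite("pics/crop1.png",o[:,:,::-1])
plan([545,-90,160],60)
```

```text
t 9.07 pos [534.8 -31.7 200.7] psi 42.1 tilt 0.02 q1,q6 [ -4.7 -46.8] w 87.92091122431327 F [-0.9  0.1  0.8] g 0.0
turn [-0.     0.    -0.208] shift [-0.25  -0.158  0.204]
```

View pics/crop1.png

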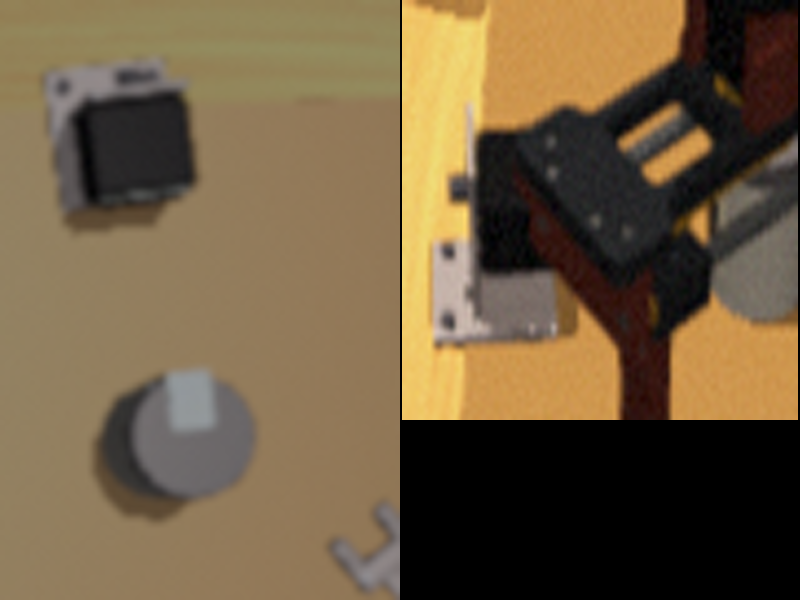

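The label tail now runs from the lid centre (195,437) to (188,370), straight at the reader, and the can hasn't shifted. In the side view the arm hides the can's wall. Next I refine the block's yaw and approach it.

Run:
```python
from h import *
I=cv2.imread("pics/top0.png")
big=cv2.resize(I[240:272,300:336],None,fx=8,fy=8,interpolation=2).astype(np.float32).mean(-1)
for th in(100,110,120,130):
    g=(big>th).astype(np.uint8);n,l,st,c=cv2.connectedComponentsWithStats(g);k=l[130,135]
    if not k: continue
    v,u=np.nonzero(l==k);q=onplane("top",np.c_[(u-3.5)/8+300,(v-3.5)/8+240],58)[:,:2];print(th,np.round(cv2.minAreaRect(q.astype(np.float32))[0],1),cv2.minAreaRect(q.astype(np.float32))[1:])
J=cv2.imread("pics/top1.png");D=np.load("pics/top1.npy");P=cloud("top",D)
s=J[245:290,385:430].astype(int);g=((s.min(-1)>130)&(s[...,0]>s[...,2]-5)).astype(np.uint8)
n,l,st,c=cv2.connectedComponentsWithStats(g);k=1+st[1:,4].argmax();v,u=np.nonzero(l==k);q=onplane("top",np.c_[u+385,v+245],86.5)[:,:2]
m=np.zeros(D.shape,bool);m[245:290,385:430]=1;m&=(P[...,2]>75);cc=cv2.minAreaRect(P[m][:,:2].astype(np.float32))[0];d=q.mean(0)-cc;print("can",cc,np.degrees(np.arctan2(d[1],d[0])),cv2.minAreaRect(q.astype(np.float32)))
plan([545,-90,140],61)
```

```text
100 [546.9 -91.3] ((23.036815643310547, 31.80516815185547), 61.48128890991211)
110 [546.8 -91.3] ((21.28314781188965, 30.219144821166992), 61.27157974243164)
120 [546.8 -91.2] ((19.03856658935547, 28.575027465820312), 61.18323516845703)
can (506.60089111328125, -192.16983032226562) -73.4692953487494 ((538.2039184570312, -299.13214111328125), (23.05298614501953, 18.604434967041016), 1.1100499629974365)
t 9.07 pos [534.8 -31.7 200.7] psi 42.1 tilt 0.02 q1,q6 [ -4.7 -46.8] w 87.92091122431327 F [-0.9  0.1  0.8] g 0.0
turn [-0.    0.   -0.22] shift [-0.25  -0.158  0.304]
```

Call:
servo_tool(rows=[[0, 0, -0.1, -0.1, -0.07, 0, 50], [0, 0, -0.2, -0.24, -0.16, 0.1, 50], [0, 0, -0.22, -0.25, -0.16, 0.3, 50], [0, 0, -0.22, -0.25, -0.16, 0.3, 50], [0, 0, -0.22, -0.25, -0.16, 0.3, 50]])

```text
t: 9.7
ee_pos: [544.8, -91.0, 141.5]
orientation: [0.79, 3.04, -0.0]
ft_force: [0.2, 0.6, 0.2]
width: 50.2
grasp_force: 0.0
```

```bash
python3 -c "
from h import *
plan([546,-90.6,23],61.3)"
```

```text
t 9.7 pos [544.8 -91.  141.5] psi 60.9 tilt 0.02 q1,q6 [-10.7 -71.6] w 50.22165760551212 F [0.2 0.6 0.2] g 0.0
turn [ 0.     0.    -0.005] shift [-0.004  0.005  0.592]
```

Call:
servo_tool(rows=[[0, 0, -0.005, -0.004, 0.005, 0.15, 50], [0, 0, -0.005, -0.004, 0.005, 0.3, 50], [0, 0, -0.005, -0.004, 0.005, 0.45, 50], [0, 0, -0.005, -0.004, 0.005, 0.55, 50], [0, 0, -0.005, -0.004, 0.005, 0.59, 50], [0, 0, -0.005, -0.004, 0.005, 0.59, 50]])

```text
t: 10.45
ee_pos: [546.4, -89.9, 23.5]
orientation: [0.776, 3.043, 0.0]
ft_force: [0.6, -0.7, -0.7]
width: 50.0
grasp_force: 0.0
```

Call:
servo_tool(rows=[[0, 0, 0, 0, 0, 0, 35], [0, 0, 0, 0, 0, 0, 28], [0, 0, 0, 0, 0, 0, 22], [0, 0, 0, 0, 0, 0, 12], [0, 0, 0, 0, 0, 0, 12], [0, 0, 0, 0, 0, 0, 12], [0, 0, 0, 0, 0, 0, 12]])

```text
t: 11.32
ee_pos: [545.9, -89.9, 23.0]
orientation: [0.776, 3.044, -0.0]
ft_force: [-1.2, -0.1, 5.9]
width: 19.8
grasp_force: 30.0
```

Call:
servo_tool(rows=[[0, 0, 0, 0, 0, -0.05, 12], [0, 0, 0, 0, 0, -0.15, 12], [0, 0, 0, 0, 0, -0.3, 12], [0, 0, 0, 0, 0, -0.5, 12], [0, 0, 0, 0, 0, -0.7, 12], [0, 0, 0, 0, 0, -0.75, 12], [0, 0, 0, 0, 0, -0.75, 12], [0, 0, 0, 0, 0, -0.75, 12]])

```text
t: 12.32
ee_pos: [544.7, -89.6, 171.1]
orientation: [-0.776, -3.042, 0.0]
ft_force: [-0.5, 0.2, -1.4]
width: 19.6
grasp_force: 30.0
```

Run:
```python
from h import *
plan([523,279.4,173],93.6)
S,_=snap("side","side2");cv2.imwrite("pics/crop2.png",cv2.resize(S[150:350,240:440],None,fx=3,fy=3,interpolation=2)[:,:,::-1])
```

```text
t 12.32 pos [544.7 -89.6 171.1] psi 61.4 tilt 0.16 q1,q6 [-10.6 -72. ] w 19.639112299021747 F [-0.5  0.2 -1.4] g 29.999905228614807
turn [-0.    -0.002 -0.375] shift [ 0.979  1.568 -0.008]
```

View pics/crop2.png

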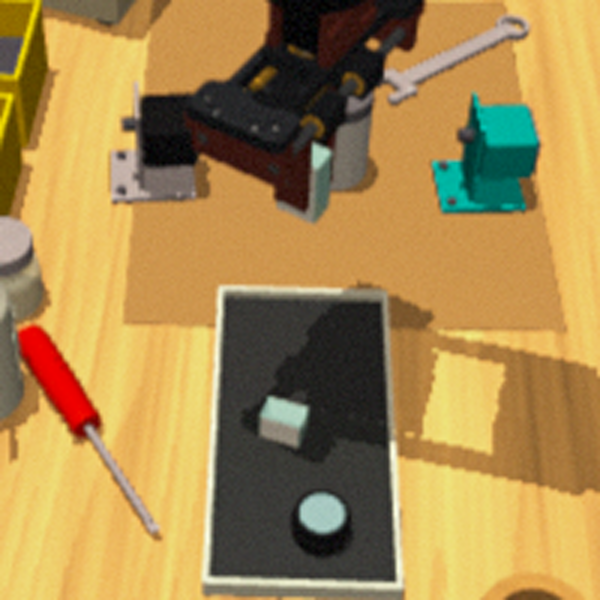

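The block hangs upright in the fingers at (315,180), with the polished face free; the short block and lens are undisturbed.

Call:
servo_tool(rows=[[0, 0, -0.05, 0.12, 0.19, 0, 12], [0, 0, -0.1, 0.24, 0.38, 0, 12], [0, 0, -0.15, 0.37, 0.58, 0, 12], [0, 0, -0.2, 0.49, 0.78, 0, 12], [0, 0, -0.2, 0.49, 0.78, 0, 12]])

```text
t: 13.0
ee_pos: [533.5, 96.5, 171.4]
orientation: [-0.306, -3.124, 0.0]
ft_force: [0.1, -0.9, -1.0]
width: 20.0
grasp_force: 30.0
```

```bash
python3 -c "
from h import *
plan([523,279.4,173],93.6)"
```

```text
t 13.0 pos [533.5  96.5 171.4] psi 78.8 tilt 0.13 q1,q6 [  9.  -69.9] w 19.99277111399913 F [ 0.1 -0.9 -1. ] g 29.999937415122986
turn [-0.    -0.001 -0.172] shift [ 0.229  0.887 -0.008]
```

Call:
servo_tool(rows=[[0, 0, -0.05, 0.05, 0.2, 0, 12], [0, 0, -0.1, 0.11, 0.43, 0, 12], [0, 0, -0.15, 0.17, 0.66, 0, 12], [0, 0, -0.172, 0.21, 0.8, 0, 12], [0, 0, -0.172, 0.229, 0.887, 0, 12], [0, 0, -0.172, 0.229, 0.887, 0, 12], [0, 0, -0.172, 0.229, 0.887, 0, 12]])

```text
t: 13.88
ee_pos: [524.6, 275.7, 172.3]
orientation: [0.09, -3.139, 0.001]
ft_force: [0.9, 0.8, -0.4]
width: 20.3
grasp_force: 30.0
```

Run:
```python
from h import *
plan([523,279.4,75],93.6)
S,D=snap("side","side3");T,DT=snap("top","top3")
cv2.imwrite("pics/crop3.png",np.hstack([cv2.resize(S[300:470,220:460],(420,300)),cv2.resize(T[180:345,110:230],(380,522))[:300*522//522] if 0 else cv2.resize(T[180:345,90:240],(330,300))])[:,:,::-1])
```

```text
t 13.88 pos [524.6 275.7 172.3] psi 93.3 tilt 0.06 q1,q6 [ 26.6 -66.7] w 20.285090628420235 F [ 0.9  0.8 -0.4] g 29.999625384807587
turn [-0.    -0.001 -0.004] shift [0.007 0.019 0.486]
```

View pics/crop3.png

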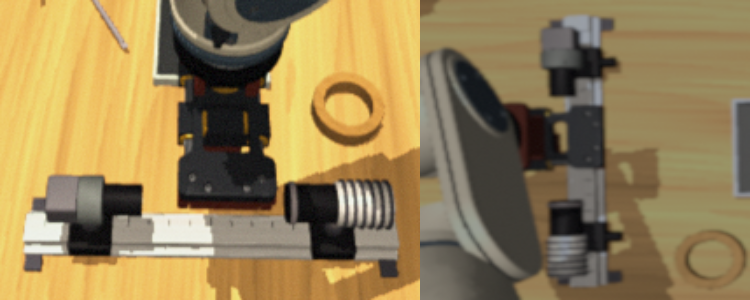

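Run:
```python
from h import *
a=np.radians(3.6);ex=np.array([np.cos(a),np.sin(a)]);ey=np.array([-ex[1],ex[0]]);c=np.array([523,279.4])
for n,f in(("top","top0"),("side","side0"),("side","side3")):
    P=cloud(n,np.load(f"pics/{f}.npy")).reshape(-1,3);x=(P[:,:2]-c)@ex;y=(P[:,:2]-c)@ey;z=P[:,2]
    m=(abs(x)<55)&(abs(y)<40)&(z>16)&(z<24);print(f,"rail y",np.percentile(y[m],[2,50,98]).round(1),"z",np.median(z[m]).round(1),m.sum())
    for nm,s in(("lamp",-1),("sensor",1)):
        m=(s*x>60)&(s*x<95)&(abs(y)<40)&(z>78)&(z<112);print("  ",nm,"x",np.percentile(s*x[m],[1]).round(1),"y",np.percentile(y[m],[2,98]).round(1),"ztop",np.percentile(z[m],98).round(1))
        for h in((s*x>66)&(s*x<85)&(abs(y)<40)&(z>85)&(z<112),):
            A=np.c_[2*y[h],2*z[h],np.ones(h.sum())];r=np.linalg.lstsq(A,y[h]**2+z[h]**2,rcond=None)[0];print("     circle y,z",r[:2].round(1),np.sqrt(r[2]+r[0]**2+r[1]**2).round(1),h.sum())
```

```text
top0 rail y [-11.6   0.4  13.9] z 20.3 463
   lamp x [64.7] y [-15.5  16.4] ztop 105.1
     circle y,z [ 0.9 89.3] 14.3 134
   sensor x [65.] y [-12.8  12.2] ztop 102.8
     circle y,z [-0.  89.8] 11.0 103
side0 rail y [-13.5  -0.1  12.2] z 20.4 1051
   lamp x [64.5] y [-13.7  16.6] ztop 104.2
     circle y,z [-0.4 87.6] 15.5 272
   sensor x [64.9] y [-11.1  12.5] ztop 100.7
     circle y,z [-0.5 87.6] 12.0 212
side3 rail y [-13.6  -0.1  12. ] z 20.4 1049
   lamp x [64.5] y [-13.7  16.2] ztop 104.6
     circle y,z [-0.3 88. ] 15.2 269
   sensor x [64.9] y [-10.8  12.4] ztop 100.9
     circle y,z [-0.6 87.7] 12.0 214
```

Call:
servo_tool(rows=[[0, 0, -0.004, 0.007, 0.019, 0.1, 12], [0, 0, -0.004, 0.007, 0.019, 0.2, 12], [0, 0, -0.004, 0.007, 0.019, 0.3, 12], [0, 0, -0.004, 0.007, 0.019, 0.4, 12], [0, 0, -0.004, 0.007, 0.019, 0.46, 12], [0, 0, -0.004, 0.007, 0.019, 0.485, 12], [0, 0, -0.004, 0.007, 0.019, 0.485, 12], [0, 0, -0.004, 0.007, 0.019, 0.485, 12]])

```text
t: 14.98
ee_pos: [523.4, 281.0, 76.3]
orientation: [-0.102, 3.139, 0.001]
ft_force: [-0.2, -0.2, -1.1]
width: 19.4
grasp_force: 30.0
```

Run:
```python
from h import *
S,D=snap("side","side4")
for i in range(6): ctrl.get_image("top")
plan([523,279.4,75],93.6)
cv2.imwrite("pics/crop4.png",cv2.resize(S[330:470,220:460],(800,466),interpolation=2)[:,:,::-1])
I,DT=snap("top","top4");P=cloud("top",DT)
m=np.zeros(DT.shape,bool);m[245:290,385:430]=1;m&=(abs(P[...,2]-86)<6);print("can",cv2.minAreaRect(P[m][:,:2].astype(np.float32))[0])
```

```text
t 15.32 pos [523.1 280.8  75.9] psi 93.7 tilt 0.02 q1,q6 [ 27.1 -66.6] w 19.978949110142636 F [-0.1  1.  -1.1] g 29.99984711408615
turn [0.    0.    0.001] shift [ 0.001 -0.007  0.004]
can (522.0255126953125, -298.89111328125)
```

View pics/crop4.png

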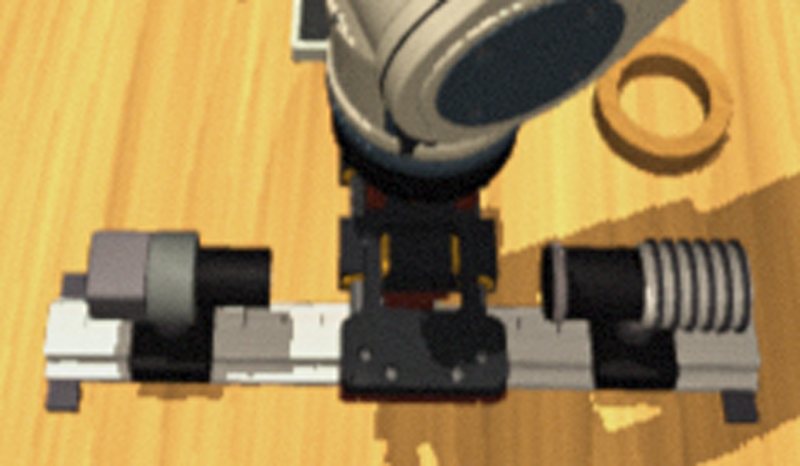

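The hand sits midway in the gap between sensor (270,275) and lamp (545,280) and touches nothing; the block itself is hidden behind the hand. I make a tiny sideways trim, settle, then hand in.

Call:
servo_tool(rows=[[0, 0, 0, 0, -0.005, 0.003, 12], [0, 0, 0, 0, -0.005, 0.003, 12], [0, 0, 0, 0, -0.005, 0.003, 12], [0, 0, 0, 0, -0.005, 0.003, 12], [0, 0, 0, 0, -0.005, 0.003, 12], [0, 0, 0, 0, -0.005, 0.003, 12], [0, 0, 0, 0, -0.005, 0.003, 12], [0, 0, 0, 0, -0.005, 0.003, 12]])

```text
t: 16.38
ee_pos: [523.1, 279.8, 75.1]
orientation: [-0.102, 3.14, 0.0]
ft_force: [0.1, -0.1, -0.8]
width: 19.6
grasp_force: 30.0
```

Run:
```python
from h import *
plan([523,279.4,75],93.6)
print(ctrl.close_job())
```

```text
t 16.38 pos [523.1 279.8  75.1] psi 93.7 tilt 0.0 q1,q6 [ 27.  -66.7] w 19.60427648358431 F [ 0.1 -0.1 -0.8] g 29.99986231327057
turn [0.    0.    0.001] shift [ 0.001 -0.002  0.   ]
the job is handed in; nothing more can be done
None
```

I handed the job in at about 16 s, but no verdict came back: the can stands with its label facing the reader (within about 4°) and is let go, and the block is held by its frosted faces at the middle of the beam, its final position inferred from the tool pose because the hand hid it from the cameras.

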